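# Set the length stop to its index clip

## Task

Two length gauges lie on the bench. On the gauge whose sliding stop has the tall rectangular block grip, slide the stop along its rail until its middle is level with the steel index clip on that gauge's edge, then let go. Leave the stop with the round knob on the other gauge where it is.

Things in the scene. Friction and masses are not known exactly. Their poses are not given: they have to be found in the camera images.
- block_stop: stop to set: black block grip, 26 (x) by 22 (y) by 46 mm high, on a steel carriage 26 x 30 x 9 mm. Origin: mid underside, on the aluminium bed's top 16 mm above the bench; z up. Block spans 9 to 55 mm above the origin. Slides only along its y (the rail): 120 mm travel, 2 N friction, no spring, stays where left. Bed 46 x 160 mm. The clip lies 30 to 116 mm toward its +y
- block_clip: dark steel index clip, 9 mm wide, on the robot-side edge of the block stop's gauge; its round-ended tab reaches 30 mm out, top 19 mm above the bench. Origin: on the bench under the bed's middle line, level along the rail with the clip's middle; axes as the block stop's. The stop is set when the clip's origin is at y = 0 in the stop's frame
- knob_stop: stop of the other gauge, not to be moved: same carriage with a round black knob, 26 mm diameter, 35 mm high in all. Origin: mid underside, 16 mm above the bench. Its gauge has the same bed and a clip of its own. One gauge lies ahead of the robot, the other to the right in front of the pressing fixture, in either order
- press_foot (a point): not to be handled, fixed: foot of a hand press left of the work, point on the bench under its middle. Its column and lever fill 60 mm either side in x, 105 mm in y, up to 0.44 m: from a start on the left, pass on the robot's side of it. Also fixed: a frame 0.29 m high that begins 0.45 m to its right, 40 mm farther in x; an open bin 0.12 m high that begins 100 mm farther in x

How it is judged:
At the end, for the whole second after the job is handed in: the middle of the block stop is within 10 mm of level with the clip on its own gauge, measured along the rail, and it is at rest (y of block_clip in the frame of block_stop between -0.01 and 0.01 m and linear speed of block_stop below 0.005 m/s); the robot touches nothing.
It fails at once if the knob stop of the other gauge is shifted by more than 8 mm (distance of knob_stop from where it was at the start of the episode above 0.008 m).
It also fails if it takes over 32 s, if anything falls off the work surface, if the arm or the gripper's body presses on something with over 40 N, if the wrist force passes 120 N, or if a joint passes its speed limit or range.

## Robot

A 7-joint arm with a two-finger parallel gripper is mounted at the origin on a cart in front of the work surface, level with it; the furniture and walls round the work are solid. World frame = base frame: x ahead of the robot, y to its left, z up, the work surface at z = 0. Lengths are in m, angles in rad, forces in N, time in s.
With the tool pointing down it reaches from about 0.425 to 0.925 m from the base axis. Payload 6.8 kg.
Tool frame: the origin (TCP) lies on the front face of the gripper's body, between the roots of the fingers; the fingertips stand 73 mm ahead of it and the grasp point (between the pads) lies 54 mm ahead of it (env.nose_length is the distance from the TCP to the fingertips, in m); z points along the fingers, y is the direction in which the jaws open and shut (so a half turn about z gives the same grasp; the last joint's range is limited). The gripper opens to 85 mm and grips with 20 to 120 N. Pads are 22 mm wide; open, the fingers measure 114 mm over their backs; the gripper's body (76 mm by 85 mm) begins 54 mm behind the grasp point. The pads swing forward as they close: fully open they stand 13 mm farther back than shut.
Start: joints at [1.06, 0.477, 0.022, 1.555, -0.011, 1.109, -0.083], TCP at [0.265, -0.621, 0.304] pointing down, gripper open.
Joint ranges: [-2.96, 2.96], [-0.34, 2.1], [-1.41, 1.46], [0.24, 2.44], [-1.37, 4.51], [0.17, 1.92], [-2.96, 2.96]. Speed limits (rad/s): [2.39, 2.39, 3.14, 3.14, 3.14, 3.14, 3.14].

## Interface

Orientations are given as a unit quaternion [w, x, y, z].
In Python, from cell import env, kin, camera, calibration, job gives the robot as it stands. The module is installed in compiled form; this text tells all that it offers. Calls block until the motion is done:
- env.reach(position, orientation): joint-space move of the TCP to a pose.
- env.movel(position, velocity=0.15, rot=None, stop_force=None): straight line of the TCP; rot=None keeps the orientation; velocity is the mean speed in m/s. With stop_force (N) it stops when the force on the tool has changed by that much, and returns True; else False.
- env.goto_joints(angles): joint-space move.
- env.grip(opening, f_grip=None): finger opening in m; f_grip is the grip in N (None keeps the last); returns when the fingers have stopped.
- env.dwell(seconds).
- kin.inverse_kinematics(position, orientation): joint angles nearest the present ones, or None.
- env.get_state(): the state.
- camera(name): name is "scene" or "top" or "wrist"; returns (picture, depth): 400x640x3 uint8, blue, green, red; 400x640 float32, m along the optical axis (not along the pixel's ray), 0 where there is no reading.
- calibration(name): a dict with "fx", "fy", "cx", "cy" (pixels), "k1" (the pictures are not rectified: a ray, as slopes to the right and down, at radius r is drawn at 1 + k1 r^2 times it, then the intrinsics apply), "rvec" (rotation vector, rad) and "tvec" (3), from world to camera coordinates, as OpenCV has them. Camera axes: x right, y down, z forward; pixel columns grow to the right and rows downward; lengths in m; the calibration is good to about 2 mm. A picture is of the moment at which its call begins: read the wrist's pose just before it. calibration takes no time and is no camera call; for the wrist camera it gives the pose at the moment of the call.
A pose or a line that the arm cannot do raises env.PlanningError and nothing moves.
- job.job_done(): hands the job in, once; it reports no verdict.
The state is a dict: "time": time; "qpos": joint angles; "joint_velocities": joint speeds; "joint_torque": joint torques, N m; "tcp_pos": TCP position; "orientation": TCP orientation; "force": force on the tool from outside, world axes, zero at the start; "torque": the same for the moment, N m; "opening": finger opening in m.
Only numpy, scipy, OpenCV 4.12 (cv2) and the standard library are available. Lean on these libraries where they do the work, as an engineer would, in place of code of your own. Each camera call takes 0.05 s, during which the arm holds its last target.

## Working session

There is one attempt and no reset: what is moved stays moved. The work goes in short steps, each a Python script; the robot and the scene stay as the last script left them, time stands still between calls to the robot, and variables do not carry over. Pictures are saved under pics/ and viewed, and the job is handed in when it is done.

```bash
mkdir -p pics; ls
python3 - <<'E'
from cell import env,camera,calibration
import cv2
s=env.get_state();print(s['time'],s['tcp_pos'],s['orientation'],s['opening'])
for n in ("scene","top","wrist"):
    c=calibration(n);p,d=camera(n);cv2.imwrite(f"pics/{n}0.png",p)
    import numpy as np
    np.save(f"pics/{n}0.npy",d)
    print(n,c)
E
```

```text
pics
0.0 [ 0.26440433 -0.62056374  0.30292094] [-8.91134617e-04  9.79790509e-01  2.00024266e-01 -2.39524669e-04] 0.08548051046830543
scene {'fx': 484.313950905521, 'fy': 484.313950905521, 'cx': 326.0220139950489, 'cy': 197.07727049045283, 'k1': -0.06909012650445408, 'rvec': array([ 1.04971494, -2.44553314,  0.96175465]), 'tvec': array([0.24488548, 0.2572568 , 0.90792089])}
top {'fx': 456.7232099291245, 'fy': 456.7232099291245, 'cx': 319.6961678899312, 'cy': 206.05023937094572, 'k1': 0.04437030847118829, 'rvec': array([ 2.18296052, -2.1480859 ,  0.1091763 ]), 'tvec': array([-0.05139551,  0.43050184,  1.04069666])}
wrist {'fx': 301.69145975170795, 'fy': 301.69145975170795, 'cx': 319.5330603072439, 'cy': 200.55941331970237, 'k1': -0.053040618371011206, 'rvec': array([-2.390206  ,  1.57760463,  0.25753333]), 'tvec': array([-0.6737741 , -0.04190113,  0.38130552])}
```

View pics/scene0.png

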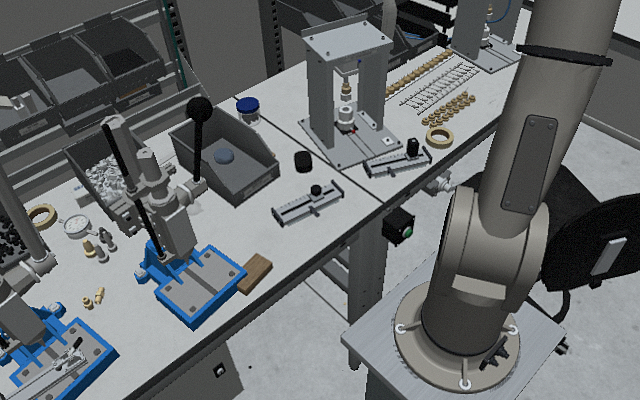

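View pics/top0.png

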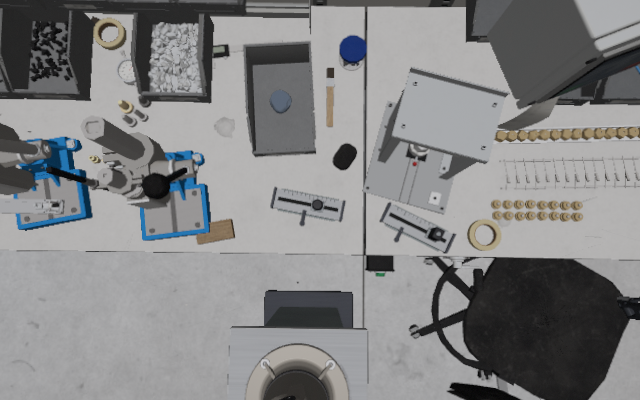

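View pics/wrist0.png

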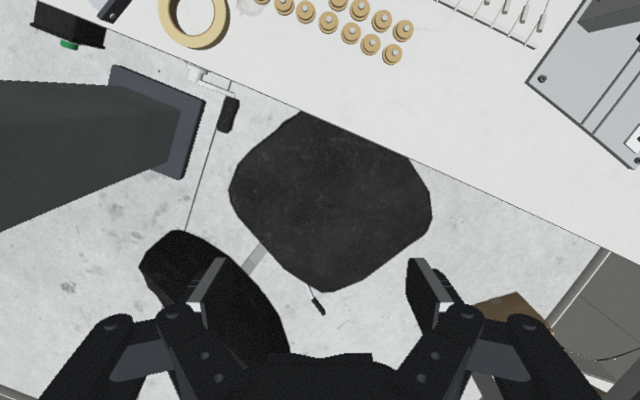

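Scene: the block grip (≈(413,147)) is on the right gauge and the round knob (≈(315,190)) on the middle one. In top, the right gauge is around (418,228) and its clip tab around (397,237). I'll zoom in next.

```bash
cat > h.py <<'E'
import numpy as np,cv2
from cell import calibration
def ray(n,uv,c=None):
    c=c or calibration(n)
    xd=np.array([(uv[0]-c['cx'])/c['fx'],(uv[1]-c['cy'])/c['fy']]);x=xd.copy()
    for _ in range(20): x=xd/(1+c['k1']*(x@x))
    R=cv2.Rodrigues(np.asarray(c['rvec']))[0]
    o=-R.T@np.asarray(c['tvec']).ravel(); return o,R.T@np.array([x[0],x[1],1.])
def onz(n,uv,z,c=None):
    o,d=ray(n,uv,c); return o+d*(z-o[2])/d[2]
def proj(n,P,c=None):
    c=c or calibration(n)
    R=cv2.Rodrigues(np.asarray(c['rvec']))[0]
    p=R@np.asarray(P)+np.asarray(c['tvec']).ravel();x=p[:2]/p[2]
    x=x*(1+c['k1']*(x@x)); return np.array([c['fx']*x[0]+c['cx'],c['fy']*x[1]+c['cy']])
E
python3 - <<'E'
from h import *
t=cv2.imread('pics/top0.png')[190:265,370:470]
s=cv2.imread('pics/scene0.png')[125:190,355:445]
cv2.imwrite('pics/tz.png',cv2.resize(t,None,fx=8,fy=8,interpolation=2))
cv2.imwrite('pics/sz.png',cv2.resize(s,None,fx=8,fy=8,interpolation=2))
print(onz('top',(397,237),.019),onz('top',(437,233),.071))
E
```

```text
[ 0.36247588 -0.22450436  0.019     ] [ 0.37070239 -0.30357646  0.071     ]
```

View pics/tz.png

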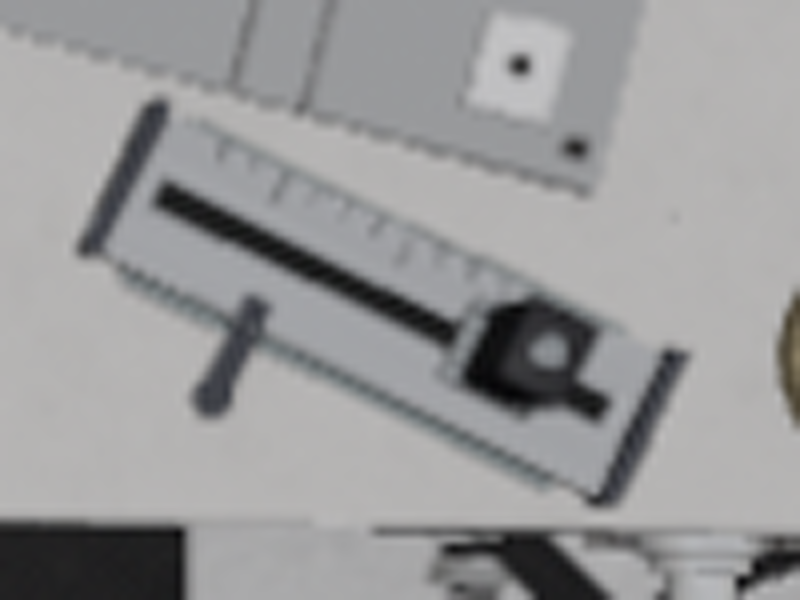

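View pics/sz.png

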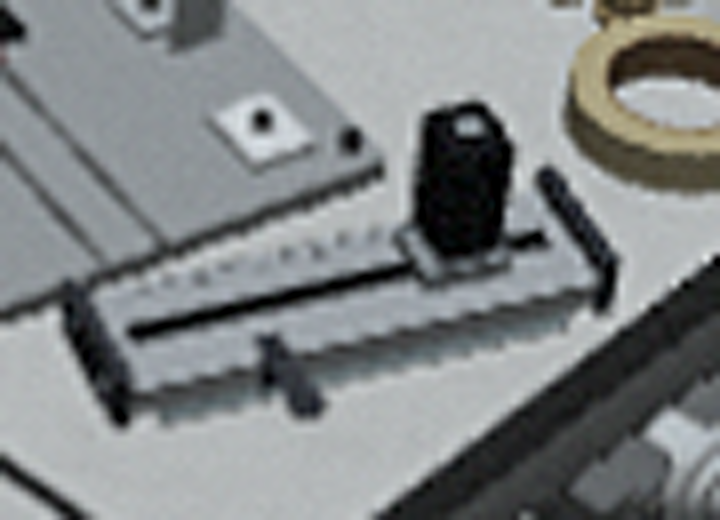

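Top crop: the slot runs (160,190)→(605,408). The clip runs (257,305)→(212,402), and the block's white dot is at (548,350). Next I'll turn these into metres.

Run:
```python
from h import *
T=lambda x,y:(370+(x+.5)/8-.5,190+(y+.5)/8-.5)
S=lambda x,y:(355+(x+.5)/8-.5,125+(y+.5)/8-.5)
def show(n,F):
    a,b=[onz(n,F(*p),.016) for p in pts['slot']]
    u=(a-b)/np.linalg.norm(a-b); u=u[:2]; w=np.array([-u[1],u[0]])
    print(n,'rail',u,np.degrees(np.arctan2(u[1],u[0])),'len',np.linalg.norm(a-b))
    o=b[:2]
    for k,z,p in pts['o']:
        q=onz(n,F(*p),z); print(k,q.round(4),'along %.4f across %.4f'%(u@(q[:2]-o),w@(q[:2]-o)))
pts=dict(slot=[(160,190),(605,408)],o=[('clipin',.019,(257,305)),('cliptip',.019,(210,408)),('blk',.071,(548,350)),('capL1',.02,(157,105)),('capL2',.02,(92,247)),('capR1',.02,(675,355)),('capR2',.02,(605,497))])
show('top',T)
pts=dict(slot=[(133,332),(545,237)],o=[('clipin',.019,(268,350)),('cliptip',.019,(308,410)),('blk',.071,(468,124)),('carL',.025,(400,240)),('carF',.025,(428,280)),('carR',.025,(508,262))])
show('scene',S)
```

```text
top rail [0.43076514 0.90246407] 64.4838722924587 len 0.14207425147067754
clipin [ 0.3842 -0.2354  0.019 ] along 0.1028 across 0.0182
cliptip [ 0.3542 -0.2217  0.019 ] along 0.1022 across 0.0511
blk [ 0.3701 -0.3059  0.071 ] along 0.0331 across 0.0006
capL1 [ 0.442  -0.2063  0.02  ] along 0.1540 across -0.0215
capL2 [ 0.4002 -0.1875  0.02  ] along 0.1529 across 0.0244
capR1 [ 0.3718 -0.3552  0.02  ] along -0.0106 across -0.0222
capR2 [ 0.3307 -0.3346  0.02  ] along -0.0097 across 0.0238
scene rail [0.43452532 0.90065962] 64.24490697465288 len 0.14075674239811323
clipin [ 0.3804 -0.231   0.019 ] along 0.1055 across 0.0238
cliptip [ 0.3542 -0.2199  0.019 ] along 0.1041 across 0.0523
blk [ 0.371  -0.3068  0.071 ] along 0.0331 across -0.0006
carL [ 0.3813 -0.2936  0.025 ] along 0.0495 across -0.0042
carF [ 0.363  -0.2856  0.025 ] along 0.0488 across 0.0158
carR [ 0.351 -0.31   0.025] along 0.0215 across 0.0160
```

Run:
```python
from h import *
from cell import env,kin
d=np.load('pics/top0.npy'); c=calibration('top'); R=cv2.Rodrigues(c['rvec'])[0];C=-R.T@c['tvec']
P=[]
for v in range(60,215,2):
    for u in range(340,520,2):
        if d[v,u]>0:
            o,r=ray('top',(u,v),c); P.append(o+r*d[v,u])
P=np.array(P); u=np.array([.432,.902]);w=np.array([-.902,.432]);b=np.array([.3705,-.306])
for lo,hi in((.03,.1),(.1,.2),(.2,.28),(.28,.33)):
    q=P[(P[:,2]>lo)&(P[:,2]<hi)&(P[:,0]<.62)&(P[:,1]<-.1)&(P[:,1]>-.5)]
    a=(q[:,:2]-b)@u; x=-(q[:,:2]-b)@w
    if len(q): 
        m=(a<.2)&(a>-.15); i=np.argsort(x[m])[:1]; print(lo,hi,len(q),'min x',q[:,0].min(),'nearest across',np.c_[q[m][i],a[m][i],x[m][i]].round(3))
for psi in (64.4,-115.6,-25.6,154.4):
    t=np.radians(psi+90)/2  # tool y at psi, tool x at psi+90, z down
    q=[0,np.cos(t),np.sin(t),0]
    for p in ([.3705,-.306,.20],[.3705,-.306,.109],[.401,-.243,.109]):
        s=kin.inverse_kinematics(p,q); print(psi,p,None if s is None else np.round(s,2))
```

```text
0.03 0.1 113 min x 0.5007509032373686 nearest across [[ 0.544 -0.178  0.036  0.19   0.101]]
0.1 0.2 120 min x 0.5001642091961789 nearest across [[ 0.544 -0.178  0.136  0.19   0.101]]
0.2 0.28 1620 min x 0.48942510066926764 nearest across [[ 0.536 -0.171  0.266  0.193  0.091]]
0.28 0.33 51 min x 0.5115241079223052 nearest across [[ 0.55  -0.19   0.281  0.182  0.112]]
64.4 [0.3705, -0.306, 0.2] [ 1.02  0.35 -0.54  2.08  0.25  0.78  1.45]
64.4 [0.3705, -0.306, 0.109] [ 0.94  0.5  -0.46  2.13  0.39  0.59  1.32]
64.4 [0.401, -0.243, 0.109] [ 0.81  0.49 -0.47  2.16  0.4   0.58  1.16]
-115.6 [0.3705, -0.306, 0.2] [ 0.51  0.3   0.06  2.11 -0.03  0.73 -1.43]
-115.6 [0.3705, -0.306, 0.109] [ 0.5   0.46  0.07  2.16 -0.06  0.52 -1.4 ]
-115.6 [0.401, -0.243, 0.109] [ 0.38  0.45  0.04  2.19 -0.03  0.51 -1.58]
-25.6 [0.3705, -0.306, 0.2] [ 0.77  0.31 -0.25  2.09  0.11  0.75  0.01]
-25.6 [0.3705, -0.306, 0.109] [ 0.73  0.47 -0.21  2.15  0.18  0.54 -0.06]
-25.6 [0.401, -0.243, 0.109] [ 0.62  0.46 -0.25  2.17  0.22  0.54 -0.24]
154.4 [0.3705, -0.306, 0.2] [ 0.23  0.31  0.4   2.13 -0.18  0.73 -2.85]
154.4 [0.3705, -0.306, 0.109] [ 0.24  0.49  0.39  2.18 -0.36  0.53 -2.68]
154.4 [0.401, -0.243, 0.109] [ 0.11  0.47  0.37  2.2  -0.34  0.52 -2.85]
```

Run:
```python
from h import *
from cell import env,kin,camera
from scipy.spatial.transform import Rotation as Ro
t=np.radians(-115.6+90)/2; q=[0,np.cos(t),np.sin(t),0]
# hover shifted midway along the rail
env.reach([.378,-.29,.24],q)
s=env.get_state();c=calibration('wrist');p,d=camera('wrist');cv2.imwrite('pics/w1.png',p)
R=cv2.Rodrigues(c['rvec'])[0];C=-R.T@c['tvec']
o=s['orientation'];print(s['time'],s['tcp_pos'],'cam world',C,'tool',Ro.from_quat([*o[1:],o[0]]).inv().apply(C-s['tcp_pos']))
np.savez('pics/w1.npz',**{k:np.asarray(v) for k,v in c.items()})
```

```text
1.4833 [ 0.37813397 -0.29091621  0.24031938] cam world [ 0.45103987 -0.32555799  0.31113839] tool [ 0.08078187 -0.00025953 -0.07074515]
```

View pics/w1.png

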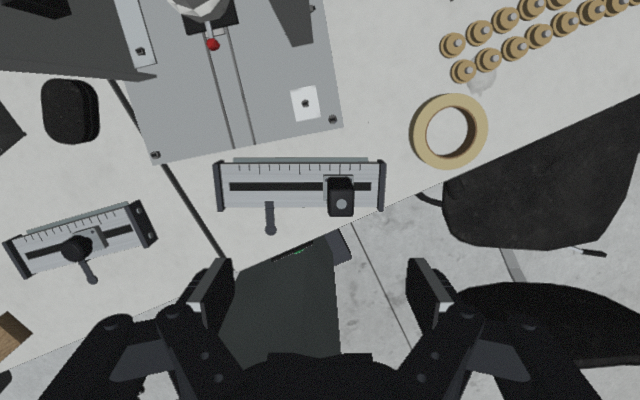

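Wrist view: the slot runs (229,187)–(371,188), the clip tab ends at (271,231), and the block's dot is at (341,203). The camera bracket sits on the fixture-frame side, so I'll flip the gripper half a turn to keep it clear.

Run:
```python
from h import *
im=cv2.imread('pics/w1.png')
cv2.imwrite('pics/w1z.png',cv2.resize(im[145:245,205:395],None,fx=4,fy=4,interpolation=2))
z=np.load('pics/w1.npz');c={k:z[k] for k in z.files}
a,b=onz('wrist',(229,187),.016,c),onz('wrist',(371,188),.016,c);u=(a-b)/np.linalg.norm(a-b);print(a,b,np.linalg.norm(a-b),np.degrees(np.arctan2(u[1],u[0])))
for k,h,p in(('clip in',.019,(269.5,204)),('tip',.019,(270.5,231)),('dot',.071,(341.5,203.5))):
    r=onz('wrist',p,h,c);print(k,r,(r-b)@u)
```

```text
[ 0.41586602 -0.20647122  0.016     ] [ 0.35237296 -0.33657719  0.016     ] 0.14477199830602003 63.98714434279389
clip in [ 0.3825376  -0.23604478  0.019     ] 0.10357742257662371
tip [ 0.35554106 -0.22252519  0.019     ] 0.10388747689564005
dot [ 0.36894979 -0.30688071  0.071     ] 0.033958242902909684
```

View pics/w1z.png

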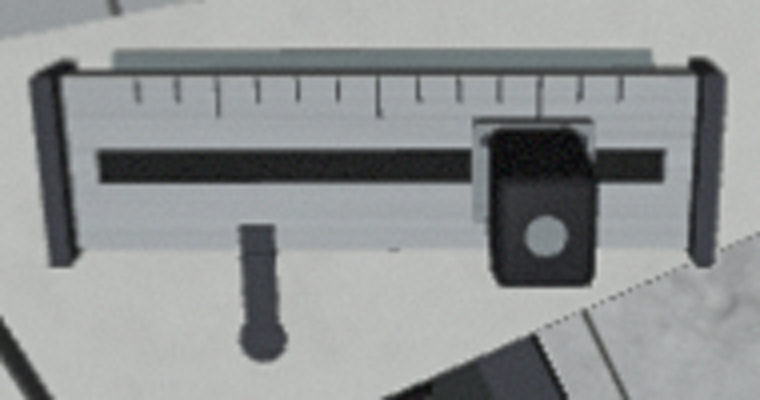

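Run:
```python
from h import *
from cell import env,kin,camera
t=np.radians(64.2+90)/2; q=[0,np.cos(t),np.sin(t),0]
u=np.array([.435,.900,0]);B=np.array([.3700,-.3065,0])
env.reach(B+[0,0,.24],q)
print(env.movel(B+[0,0,.111],.12,stop_force=15))
env.grip(0.0,40); s=env.get_state();print(s['time'],s['tcp_pos'],s['opening'],s['force'])
p=s['tcp_pos']
T=B+.0697*u; T[2]=p[2]
print(env.movel(T,.04,stop_force=30))
s=env.get_state();print(s['time'],s['tcp_pos'],s['opening'],s['force'])
for n in('wrist','scene','top'): cv2.imwrite(f'pics/{n}2.png',camera(n)[0])
```

```text
False
5.9083 [ 0.37001712 -0.30657433  0.1112278 ] 0.02145092692060843 [-1.25922671  1.40620068  3.73937421]
False
7.8 [ 0.40015305 -0.24346914  0.11121494] 0.02168915890835841 [-2.56219081 -0.30113541  5.33906293]
```

View pics/wrist2.png

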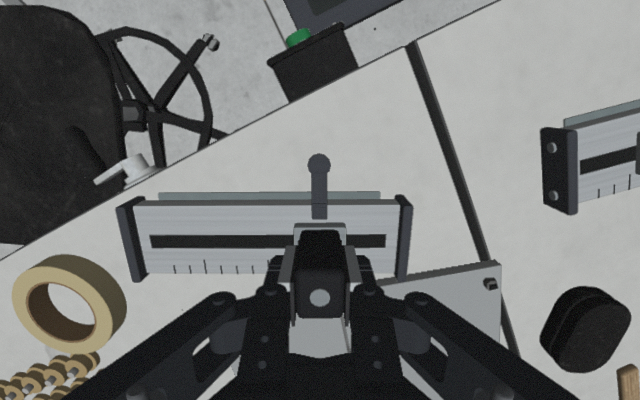

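View pics/scene2.png

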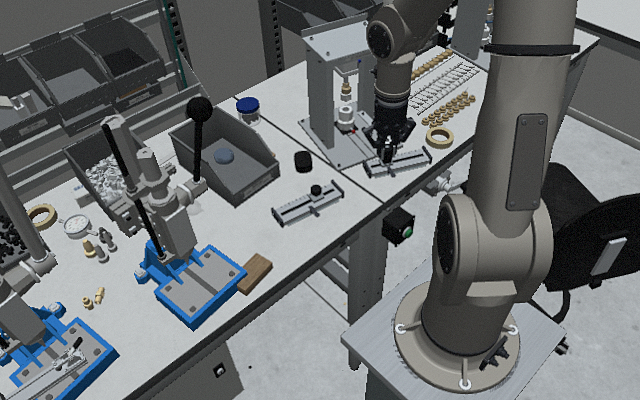

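The wrist view shows the block held with its dot at (320,297), the carriage centred near (320,230) and the clip at (319,163–215). They are level, and the knob gauge is untouched. I'll release, retreat and check.

Run:
```python
from h import *
from cell import env,camera
env.grip(0.085); s=env.get_state(); p=s['tcp_pos']
env.movel([p[0],p[1],.25],.12)
s=env.get_state();print(s['time'],s['tcp_pos'],s['force'])
c=calibration('wrist');im=camera('wrist')[0];cv2.imwrite('pics/w3.png',im)
np.savez('pics/w3.npz',**{k:np.asarray(v) for k,v in c.items()})
cv2.imwrite('pics/top3.png',camera('top')[0]); 
cv2.imwrite('pics/w3z.png',cv2.resize(im[100:300,200:420],None,fx=3,fy=3,interpolation=2))
```

```text
9.8917 [ 0.39990163 -0.243547    0.2493185 ] [-0.15628932  0.06605508 -0.42398455]
```

View pics/w3z.png

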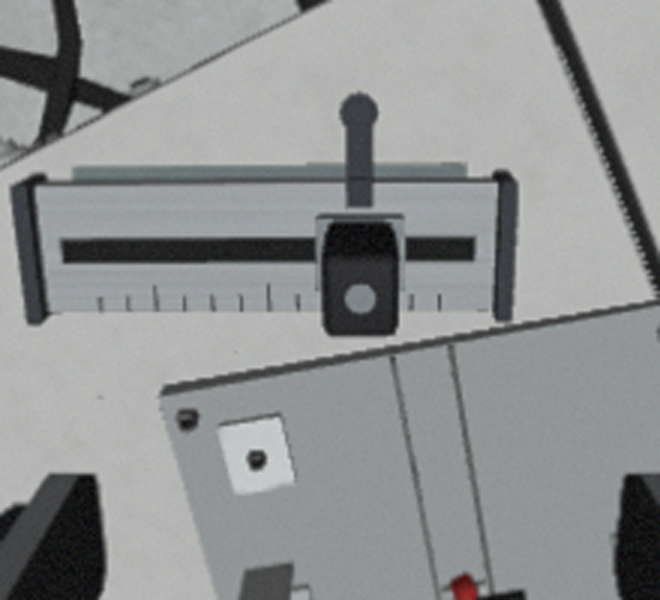

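Crop: the carriage spans columns 317–404, so its middle is at 360.5. The clip's middle is at 359. At about 2.9 px/mm that is 0.5 mm off.

Run:
```python
from h import *
from cell import job,env
a=cv2.imread('pics/top0.png')[185:230,265:350];b=cv2.imread('pics/top3.png')[185:230,265:350]
print('knob region max diff',cv2.absdiff(cv2.GaussianBlur(a,(5,5),0),cv2.GaussianBlur(b,(5,5),0)).max())
job.job_done();print(env.get_state()['time'])
```

```text
knob region max diff 3
the job is handed in; nothing more can be done
the job is handed in; nothing more can be done
```

I slid the block stop about 70 mm along its rail until it was level with the clip on its gauge, then let go and raised the gripper clear. The job is handed in; it gives no verdict, so what follows is from my own checks.

- **Measurements:** before moving, the top and wrist views put the needed travel at about 70 mm. The scene view gave 71–72 mm if measured from the block's dot, or 69–70 mm from the carriage edges. I used 69.7 mm.
- **Stop position:** the wrist picture after letting go shows the carriage's middle about 0.5 mm from the clip's middle, inside the 10 mm allowed.
- **Robot clear:** I opened the gripper and raised it to a TCP height of 0.25 m, where the force on the tool was about 0.5 N. The robot's clock read about 10 s then.
- **Knob stop:** the knob gauge looks the same in the top view before and after (largest difference 3 grey levels), so it did not move.

I turned the gripper half a turn before lowering it, because its camera would otherwise have come close to the fixture frame. None of the checks failed.

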